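Uncouple the spent drying cartridge from the nitrogen outlet

ROBOT

A 7-joint arm with a two-finger parallel gripper is mounted at the origin on the work surface. World frame = base frame: x ahead of the robot, y to its left, z up, the work surface at z = 0. Lengths are in mm, angles in degrees, forces in N, time in s.
With the tool pointing down it reaches from about 350 to 900 mm from the base axis. Payload 7.2 kg.
Tool frame: the origin (TCP) lies at the very end of the fingers, on their centre line; the grasp point (between the pads) lies arm.grasp_offset behind it (arm.grasp_offset is the distance from the TCP to the grasp point, in mm); z points along the fingers, y is the direction in which the jaws open and shut (so a half turn about z gives the same grasp; the last joint's range is limited). The gripper opens to 85 mm and grips with 20 to 120 N. Pads are 22 mm wide; open, the fingers measure 114 mm over their backs; the gripper's body (76 mm by 85 mm) begins 54 mm behind the grasp point. The pads swing forward as they close: fully open they stand 13 mm farther back than shut.
Start: joints at [63.988, 23.554, -0.728, 91.456, 0.321, 64.991, -4.71], TCP at [235.176, -579.069, 231.297] pointing down, gripper open.
Joint ranges: [-169.25, 169.25], [-16.82, 113.86], [-84.01, 82.57], [7.8, 145.47], [-59.2, 239.2], [7.22, 106.19], [-163.78, 163.78]. Speed limits (degrees/s): [136.94, 136.94, 172.46, 172.46, 180, 180, 180].

INTERFACE

Orientations are given as a 3x3 rotation matrix whose columns are the frame's x, y, z axes.
In Python, from station import get_obs, viewer, arm gives the robot as it stands.
- The arm moves only by the tool arm_command, never from a script. Its arguments are lists of equal length, an entry for each row: "fingers": the finger opening in cm, from 0 to 8.54; "translation": the shift along the world's x, y, z in cm, a list of three; "twist": the turn, a rotation vector about the world's x, y, z in degrees, a list of three. A call has 1 to 12 rows; each row shifts and turns the commanded pose from where the row before left it; what a row does not reach is not made up. A row lasts 1/8 s, in which the tool goes at most 62.5 mm and 10.7 degrees, less where a joint would pass 70% of its speed; a pose out of reach is approached as far as the arm can. A call with a gripper value outside its range is refused whole. The fingers move at their own pace and stop on an object; "force" is the grip in N (left out, the last holds). Time passes only in rows, so rows that do not move let the fingers close. It gives the time, the measured TCP pose, the force and the opening at its end, in the units of the state.
- get_obs(): the state, without advancing time (a new reading comes with each control period).
- viewer.capture(name): name is "scene" or "side" or "wrist"; returns a dict with "pixels" (384x512x3 uint8, blue, green, red), "fx", "fy", "cx", "cy" (pixels), "D" ([k1, k2, p1, p2, k3] as OpenCV has them; the pictures are not rectified), "position" and "orientation" of the camera in the world; the wrist camera has in their place "T_tool_cam" (4x4, takes a point from camera to tool coordinates, whose origin is the TCP and whose axes are the flange's). Camera axes: x right, y up, looking along -z (the intrinsics and any distortion apply to the point x, -y, -z); pixel columns grow to the right and rows downward; lengths in mm; the calibration is good to about 2 mm. A picture is of the moment at which its call begins: read the wrist's pose just before it. There is no depth.
- arm.finish_job(): hands the job in, once; it reports no verdict.
The state is a dict: "time_s": time; "joints": joint angles; "joint_vel": joint speeds; "joint_torque": joint torques, N m; "tool_pos": TCP position; "tcp_rot": TCP orientation; "wrist_force": force on the tool from outside, world axes, zero at the start; "ft_torque": the same for the moment, N m; "finger_gap": finger opening in mm.
Only numpy, scipy, OpenCV 4.12 (cv2) and the standard library are available. Lean on these libraries where they do the work, as an engineer would, in place of code of your own. Each camera call takes 0.05 s, during which the arm holds its last target. There are 200 camera calls.

TASK

The pink drying cartridge on the nitrogen outlet is spent: pull the quick coupler's spring sleeve all the way back so that the cartridge is let go and pushed out of the coupler, and let the sleeve spring fully home again. Then lift the cartridge out of its cradle and lay it down gently, flat on the floor of the white tray. Leave the bottle, the jar and the spanner where they are.

Things in the scene. Friction and masses are not known exactly. Their poses are not given: they have to be found in the camera images.
- outlet: Nitrogen outlet fixed to the bench: grey base plate 330 x 80 x 8 mm, at its -x end a lilac column (126 mm high with its dial gauge, 48 mm wide), from which a quick coupler points along +x to a cradle holding the cartridge. Origin: centre of the plate's underside, z up, x from column to cartridge. The coupler's axis is at y = 0, z = 95 mm. While locked it cannot be pulled apart.
- coupler_mouth (a point): Centre of the coupler's front end, where the plug goes in, on its axis (outlet x = -40, z = 95 mm). Axes as the outlet's. Fixed. The column's nearest face is 93 mm behind it (-x), a 30 mm brass hexagon 68 to 82 mm behind it.
- sleeve_grip (a point): Middle of the coupler's steel spring sleeve, on its axis; moves with it; axes as the outlet's. The sleeve is a ribbed cylinder 36 mm in diameter, 22 mm to either side of this point along x; then at the rear (-x) a flange 46 mm in diameter, 8 mm long, which fingers can push back. 16 mm of free space behind the flange.
- sleeve (a joint): How far the sleeve is pulled back along the outlet's -x (m): 0 home, 0.012 at the rear stop. Its spring pushes it home with 7 N at 0, 14 N at the stop (up to 20 N with friction). From about 0.009 the lock frees the plug and a spring in the coupler pushes the cartridge about 18 mm along +x in about 0.3 s. Let go, the sleeve snaps home; let go too early, the plug stays locked.
- cartridge: Drying cartridge, rigid, 0.35 kg (varies): round tube 44 mm in diameter, 116 mm long, pink with a violet end; at each end a hexagonal aluminium cap 52 mm across flats, 18 mm long; a steel plug 40 mm long beyond the -x cap, a brass nipple 12 mm long beyond the other. Origin: below the tube's middle, level with the cap's lower flat; x along it, plug to nipple, z up at the start.
- cartridge_mid (a point): Middle of the cartridge's tube, on its axis, 26 mm above its origin, near its centre of mass; axes as the cartridge's, whose ends are at x = -116 and +88 mm. It starts locked in the coupler, this point at outlet x = 54, z = 95 mm, and otherwise lies loose on the cradle: once pushed out it lifts straight up. Lying on a cap's flat, its axis is 26 mm above what it lies on.
- cradle_mid (a point): Point on the axis midway between the cradle's two saddles (outlet x = 68, z = 95 mm), axes as the outlet's. The saddles hold the tube from below at 36 mm to either side along x; each is 12 mm long, reaches 24 mm to either side along y and no higher than 10 mm below the axis.
- tray: Loose white plastic tray, open on top, 170 (x) x 270 (y) x 32 mm (z) outside, walls and floor 5 mm thick. Origin: centre of its underside; z up. The cartridge fits in along the tray's y.
- amber_bottle: Bystander: brown bottle with a red cap, 94 mm in diameter, 200 mm high, origin in the centre of its underside.
- jar: Bystander: jar with a white cap, 68 mm in diameter, 85 mm high, origin in the centre of its underside.
- spanner: Bystander: steel spanner 190 mm long, lying flat; origin on its underside, x along it.

How it is judged (in metres and radians):
On the way, in this order (a step that is already met when the one before it is completed fails the run):
1. the sleeve is pulled back past the point where the lock lets go (value of joint sleeve above 0.009 m), for 0.1 s.
2. the cartridge has been pushed out of the coupler (at least 12 mm) and the sleeve is home again (value of joint sleeve below 0.0015 m and x of cartridge_mid in the frame of coupler_mouth above 0.106 m), for 0.2 s.
At the end, for the whole second after the job is handed in: The sleeve is home (within 1.5 mm); the cartridge lies flat (axis level within 0.08 rad) on the floor of the tray, its middle within 70 mm of the tray's centre along the tray's x and y and 20 to 40 mm above its underside; the tray stands level; both are at rest (value of joint sleeve below 0.0015 m and x of cartridge_mid in the frame of tray between -0.07 and 0.07 m and y of cartridge_mid in the frame of tray between -0.07 and 0.07 m and z of cartridge_mid in the frame of tray between 0.02 and 0.04 m and angle between cartridge_mid's own x axis and vertical between 1.49 and 1.65 rad and angle between tray's own z axis and vertical below 0.05 rad and linear speed of each of tray, cartridge below 0.02 m/s and velocity of joint sleeve below 0.02 m/s); the robot touches nothing.
It fails at once if the cartridge is dropped (moves faster than 0.8 m/s, a fall of some 30 mm, with no finger on it) (linear speed of cartridge above 0.8 m/s and contact force between the fingers and cartridge below 0.1 N).
It fails at once if the bottle, the jar or the spanner is moved by more than 25 mm (distance of any of amber_bottle, jar, spanner from where it was at the start of the episode above 0.025 m).
It also fails if it takes over 51 s, if anything falls off the work surface, if the arm or the gripper's body presses on something with over 40 N, if the wrist force passes 120 N, or if a joint passes its speed limit or range.

## Working session

There is one attempt and no reset: what is moved stays moved. The work goes in short steps, Python scripts to look and compute and a tool call to move; the robot and the scene stay as the last step left them, time stands still between calls to the robot, and variables do not carry over. Pictures are saved under pics/ and viewed, about 8 in all and at most 12, crops included, and the job is handed in when it is done.

Besides the shell and the picture viewer there is one more tool, called after "Call:" in YAML: its name, and indented under it one key for each argument. arm_command: Moves the arm, as the interface text tells. Its arguments: {"type":"object","properties":{"fingers":{"type":"array","items":{"type":"number"}},"translation":{"type":"array","items":{"type":"array","items":{"type":"number"}}},"twist":{"type":"array","items":{"type":"array","items":{"type":"number"}}},"force":{"type":"number"}},"required":["fingers","translation","twist"]}

```bash
mkdir -p pics; ls
python3 - <<'E'
from station import get_obs, viewer, arm
import cv2,numpy as np
o=get_obs(); print(o['time_s'],o['tool_pos'],o['tcp_rot'],o['finger_gap'],arm.grasp_offset)
for n in ['scene','side']:
    c=viewer.capture(n); cv2.imwrite(f'pics/{n}0.png',c['pixels']); print(n,{k:np.round(c[k],4).tolist() for k in c if k!='pixels'})
E
```

```text
pics
0.0 [ 234.94181402 -578.60216619  230.45749073] [[ 9.26507055e-01  3.76276748e-01 -6.96811416e-04]
 [ 3.76277382e-01 -9.26505876e-01  1.48087686e-03]
 [-8.83803435e-05 -1.63423723e-03 -9.99998661e-01]] 85.2517723652015 18.700000000000003
scene {'fx': 398.8434, 'fy': 398.8434, 'cx': 257.3323, 'cy': 186.6891, 'D': [0.0376, 0.0, 0.0, 0.0, 0.0], 'position': [1307.8183, 29.5543, 1223.3723], 'orientation': [[-0.0598, -0.8497, 0.5239], [0.9982, -0.0564, 0.0225], [0.0105, 0.5242, 0.8515]]}
side {'fx': 497.1551, 'fy': 497.1551, 'cx': 261.1856, 'cy': 183.8398, 'D': [-0.1339, 0.0, 0.0, 0.0, 0.0], 'position': [529.3562, 1147.1363, 1541.5767], 'orientation': [[-0.9987, 0.0323, -0.0387], [-0.0493, -0.7844, 0.6183], [-0.0104, 0.6194, 0.785]]}
```

```bash
python3 -c "
import cv2,numpy as np
a=[cv2.imread(f'pics/{n}0.png') for n in('scene','side')]
cv2.imwrite('pics/s0.png',cv2.resize(a[0],(800,600)));cv2.imwrite('pics/d0.png',cv2.resize(a[1],(800,600)))"
```

```text
(no output)
```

View pics/s0.png

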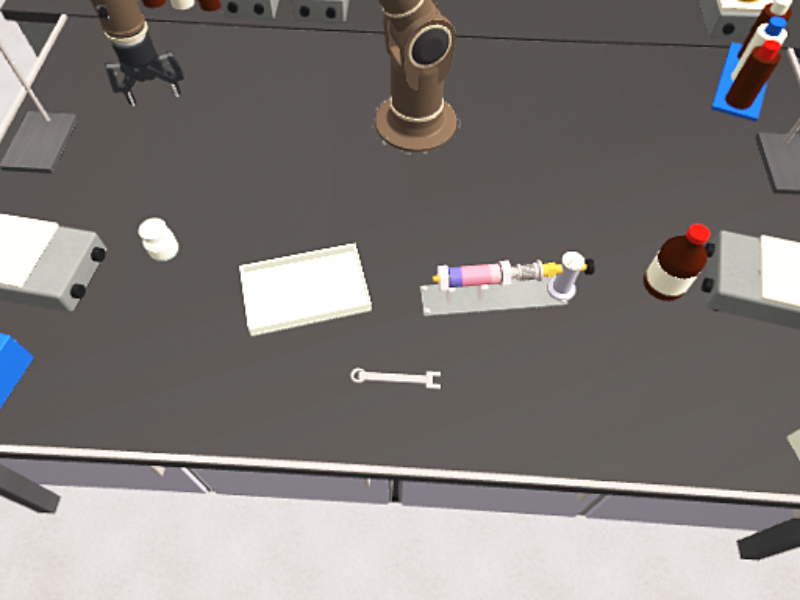

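View pics/d0.png

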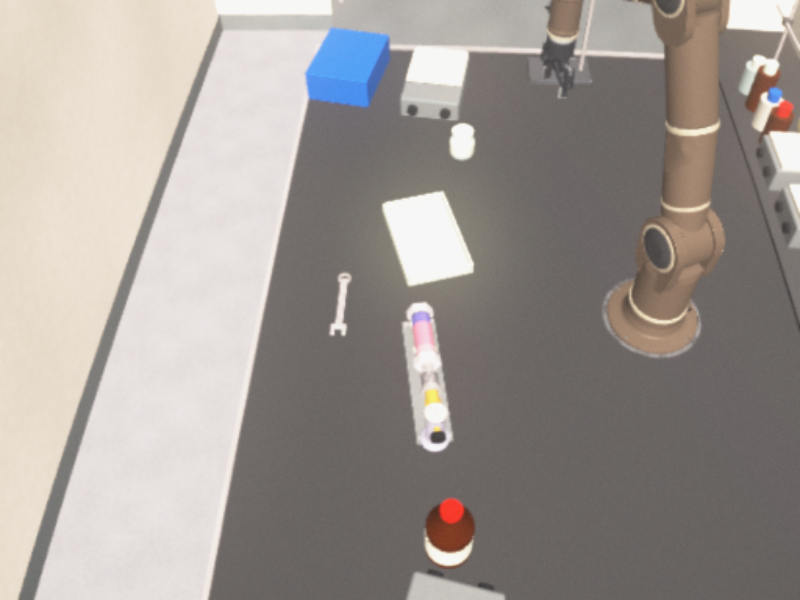

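Scene view: the outlet's cartridge runs from (434,278) to the column at (572,262), with the tray at (305,288). The side view shows the same layout. Both are scaled ×1.5625.

```bash
cat > h.py <<'E'
import cv2,numpy as np
from station import get_obs, viewer, arm
def ray(c,uv):
    K=np.array([[c['fx'],0,c['cx']],[0,c['fy'],c['cy']],[0,0,1.]])
    p=cv2.undistortPoints(np.array([[uv]],float),K,np.array(c['D'],float))[0,0]
    R,t=pose(c); return t,R@np.array([p[0],-p[1],-1.])
def pose(c):
    if 'T_tool_cam' in c:
        T=np.array(c['T_tool_cam']); R=c['R0']; return R@T[:3,:3],R@T[:3,3]+c['p0']
    return np.array(c['orientation']),np.array(c['position'])
def atz(c,uv,z):
    t,d=ray(c,uv); return t+d*(z-t[2])/d[2]
def tri(rs):
    A=np.zeros((3,3));b=np.zeros(3)
    for t,d in rs:
        d=d/np.linalg.norm(d);P=np.eye(3)-np.outer(d,d);A+=P;b+=P@t
    return np.linalg.solve(A,b)
def proj(c,X):
    R,t=pose(c); p=(np.atleast_2d(X)-t)@R; p=p*[1,-1,-1]
    K=np.array([[c['fx'],0,c['cx']],[0,c['fy'],c['cy']],[0,0,1.]])
    return cv2.projectPoints(p,np.zeros(3),np.zeros(3),K,np.array(c['D'],float))[0][:,0]
def wrist():
    o=get_obs(); c=viewer.capture('wrist'); c['R0']=np.array(o['tcp_rot']); c['p0']=np.array(o['tool_pos']); return c
E
python3 - <<'E'
from h import *
s=viewer.capture('scene');d=viewer.capture('side');f=1.5625
for n,pts in dict(plate8=[(423,314),(568,302),(422,287)],).items():
    for p in pts: print(n,p,atz(s,np.array(p)/f,8).round(0))
for p in [(404,322),(418,445),(450,440)]: print('side plate',p,atz(d,np.array(p)/f,8).round(0))
for p in [(434,278),(472,275),(572,262)]: print('ax',atz(s,np.array(p)/f,95).round(0))
for p in [(420,306),(424,335),(430,372)]: print('ax side',atz(d,np.array(p)/f,95).round(0))
for p in [(240,265),(356,245),(370,291),(249,332)]: print('tray',atz(s,np.array(p)/f,32).round(0))
for p in [(383,204),(442,193),(472,270),(410,283)]: print('tray side',atz(d,np.array(p)/f,32).round(0))
for n,a,b,z in [('jar',(155,225),(462,128),85),('bottle',(698,233),(451,508),200),('sp',(358,375),(344,277),3),('sp2',(437,380),(338,330),3)]:
    print(n,atz(s,np.array(a)/f,z).round(0),atz(d,np.array(b)/f,z).round(0))
E
```

```text
plate8 (423, 314) [616.  48.   8.]
plate8 (568, 302) [563. 375.   8.]
plate8 (422, 287) [544.  42.   8.]
side plate (404, 322) [610.  47.   8.]
side plate (418, 445) [562. 376.   8.]
side plate (450, 440) [492. 360.   8.]
ax [574.  66.  95.]
ax [561. 148.  95.]
ax [513. 367.  95.]
ax side [570.  62.  95.]
ax side [558. 144.  95.]
ax side [541. 242.  95.]
tray [ 528. -377.   32.]
tray [ 453. -118.   32.]
tray [578. -74.  32.]
tray [ 698. -324.   32.]
tray side [ 686. -326.   32.]
tray side [ 527. -374.   32.]
tray side [ 446. -104.   32.]
tray side [600. -55.  32.]
jar [ 467. -571.   85.] [ 475. -587.   85.]
bottle [498. 597. 200.] [493. 597. 200.]
sp [770. -84.   3.] [770. -91.   3.]
sp2 [771.  84.   3.] [768.  74.   3.]
```

Call:
arm_command:
  fingers: [8.5,8.5,8.5,8.5,8.5,8.5,8.5,8.5,8.5,8.5,8.5,8.5]
  translation:
    - [2,5.6,0]
    - [2,5.6,0]
    - [2,5.6,0]
    - [2,5.6,0]
    - [2,5.6,0]
    - [2,5.6,0]
    - [2,5.6,0]
    - [2,5.6,0]
    - [2,5.6,0]
    - [2,5.6,0]
    - [2,5.6,0]
    - [2,5.6,0]
  twist:
    - [0,0,5]
    - [0,0,5]
    - [0,0,5]
    - [0,0,5]
    - [0,0,5]
    - [0,0,5]
    - [0,0,5]
    - [0,0,5]
    - [0,0,5]
    - [0,0,5]
    - [0,0,5]
    - [0,0,5]

```text
time_s: 1.7
tool_pos: [475.6, 94.5, 231.5]
tcp_rot: [[0.135, 0.991, 0.001], [0.991, -0.135, -0.0], [-0.0, 0.001, -1.0]]
wrist_force: [0.2, -0.7, -0.7]
finger_gap: 84.7
```

Call:
arm_command:
  fingers: [8.5,8.5,8.5,8.5,8.5]
  translation:
    - [1.7,4,0]
    - [1.7,4,0]
    - [1.7,4,0]
    - [1.7,4,0]
    - [0,0,0]
  twist:
    - [0,0,4.2]
    - [0,0,4.2]
    - [0,0,4.2]
    - [0,0,4]
    - [0,0,0]

```text
time_s: 2.33
tool_pos: [542.8, 256.5, 230.7]
tcp_rot: [[-0.156, 0.988, -0.001], [0.988, 0.156, 0.002], [0.003, -0.001, -1.0]]
wrist_force: [0.2, -0.8, -0.2]
finger_gap: 84.9
```

Run:
```python
from h import *
import pickle
c=wrist(); print(c['p0'],c['R0'].round(3).tolist(),np.array(c['T_tool_cam']).round(3).tolist(),c['fx'],c['D'])
pickle.dump(c,open('w1.pkl','wb'))
im=c['pixels'].copy()
a=np.radians(-81.1);X=np.array([np.cos(a),np.sin(a),0]);O=np.array([552.5,204,95])
for x in (-40,-84,-92,-62,0,54): 
    u=proj(c,O+X*x)[0]; print(x,u); cv2.circle(im,tuple(int(v) for v in u),2,(0,255,0),-1)
cv2.imwrite('pics/w1.png',cv2.resize(im,(800,600)))
```

```text
[542.80829572 256.50801705 230.70329797] [[-0.156, 0.988, -0.001], [0.988, 0.156, 0.002], [0.003, -0.001, -1.0]] [[-0.001, 0.951, 0.309, 79.385], [1.0, 0.001, 0.0, 0.074], [-0.0, 0.309, -0.951, -141.911], [0.0, 0.0, 0.0, 1.0]] 289.6252004500673 [-0.05442732  0.          0.          0.          0.        ]
-40 [258.39118048 197.90969133]
-84 [258.49353595 154.6548124 ]
-92 [258.5127365  146.36216928]
-62 [258.44165368 176.77449546]
0 [258.30317437 233.91473768]
54 [258.19219897 277.88299234]
```

View pics/w1.png

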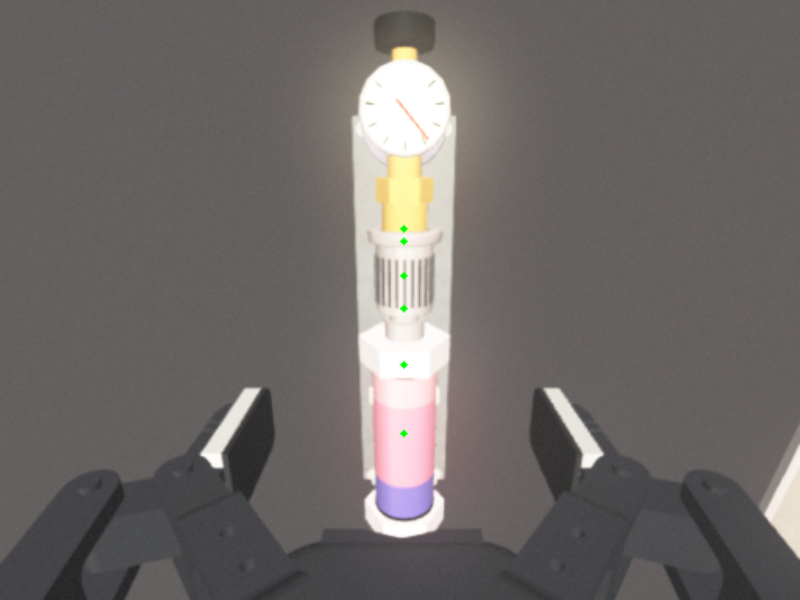

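The sleeve model fits to within about 2 mm: flange at rows 232–243, mouth near row 312, axis at column 404. I'm descending to the rear part of the sleeve.

Call:
arm_command:
  fingers: [8.5,8.5,8.5,8.5,8.5,8.5]
  translation:
    - [-0.1,1.7,-1]
    - [0,0,-4]
    - [0,0,-4]
    - [0,0,-4]
    - [0,0,-2.7]
    - [0,0,0]
  twist:
    - [0,0,0]
    - [0,0,0]
    - [0,0,0]
    - [0,0,0]
    - [0,0,0]
    - [0,0,0]

```text
time_s: 3.12
tool_pos: [540.5, 268.7, 72.1]
tcp_rot: [[-0.151, 0.989, -0.004], [0.989, 0.151, -0.002], [-0.002, -0.004, -1.0]]
wrist_force: [-0.3, 0.4, 0.7]
finger_gap: 84.9
```

Call:
arm_command:
  fingers: [3.0,3.0,3.0,3.0,3.0,3.0,3.0,3.0]
  translation:
    - [0,0,0]
    - [0,0,0]
    - [0,0,0]
    - [0,0,0]
    - [0,0,0]
    - [0,0,0]
    - [0,0,0]
    - [0,0,0]
  twist:
    - [0,0,0]
    - [0,0,0]
    - [0,0,0]
    - [0,0,0]
    - [0,0,0]
    - [0,0,0]
    - [0,0,0]
    - [0,0,0]
  force: 60

```text
time_s: 4.12
tool_pos: [542.2, 270.1, 75.7]
tcp_rot: [[-0.151, 0.988, 0.001], [0.988, 0.151, -0.0], [-0.0, 0.001, -1.0]]
wrist_force: [-2.7, -2.4, 8.0]
finger_gap: 33.6
```

Call:
arm_command:
  fingers: [3.0,3.0,3.0,3.0,3.0,3.0]
  translation:
    - [-0.05,0.3,0]
    - [-0.05,0.3,0]
    - [-0.05,0.3,0]
    - [-0.05,0.3,0]
    - [-0.03,0.2,0]
    - [0,0,0]
  twist:
    - [0,0,0]
    - [0,0,0]
    - [0,0,0]
    - [0,0,0]
    - [0,0,0]
    - [0,0,0]

```text
time_s: 4.88
tool_pos: [540.7, 279.7, 75.7]
tcp_rot: [[-0.149, 0.989, 0.001], [0.989, 0.149, -0.007], [-0.007, -0.0, -1.0]]
wrist_force: [-3.0, -13.3, 13.9]
finger_gap: 33.4
```

Run:
```python
from h import *
o=get_obs();print(o['tool_pos'],o['wrist_force'],o['finger_gap'])
c=wrist(); cv2.imwrite('pics/w2.png',cv2.resize(c['pixels'],(800,600)))
```

```text
[540.68830012 279.74734887  75.6726978 ] [ -3.03167868 -13.30746911  13.90977536] 33.421802294863156
```

View pics/w2.png

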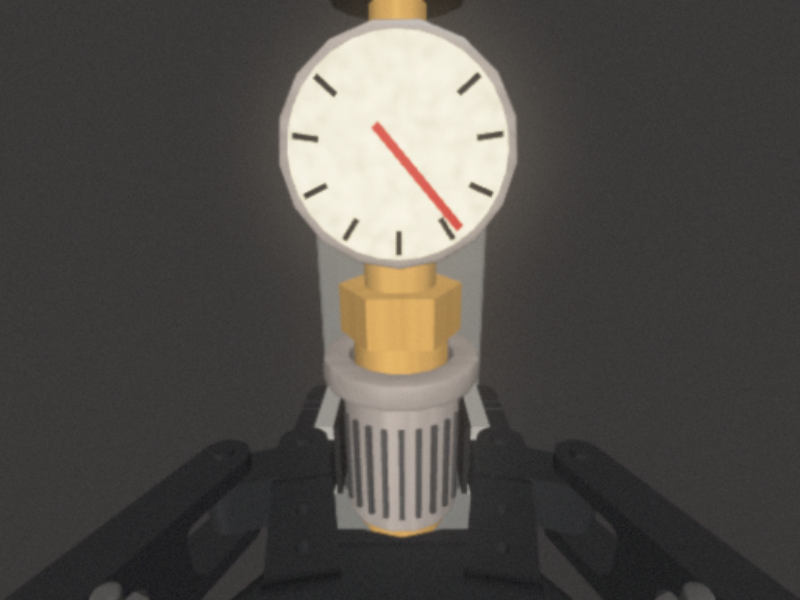

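The pads sit just in front of the flange (row 390). The sleeve has come back about 9.5 mm, so I'll pull further to the stop.

Call:
arm_command:
  fingers: [3.0,3.0,3.0,3.0,3.0]
  translation:
    - [-0.05,0.3,0]
    - [-0.04,0.25,0]
    - [0,0,0]
    - [0,0,0]
    - [0,0,0]
  twist:
    - [0,0,0]
    - [0,0,0]
    - [0,0,0]
    - [0,0,0]
    - [0,0,0]

```text
time_s: 5.55
tool_pos: [540.3, 281.9, 75.6]
tcp_rot: [[-0.147, 0.989, 0.0], [0.989, 0.147, -0.011], [-0.011, -0.001, -1.0]]
wrist_force: [-4.7, -21.0, 19.0]
finger_gap: 33.7
```

Run:
```python
from h import *
a=np.radians(-81.1);X=np.array([np.cos(a),np.sin(a),0]);O=np.array([552.5,204,95])
old=cv2.imread('pics/scene0.png'); c=viewer.capture('scene'); 
m=np.vstack([cv2.resize(i[150:210,260:390],None,fx=5,fy=5,interpolation=2) for i in (old,c['pixels'])])
cv2.imwrite('pics/s2.png',m)
```

```text
(no output)
```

View pics/s2.png

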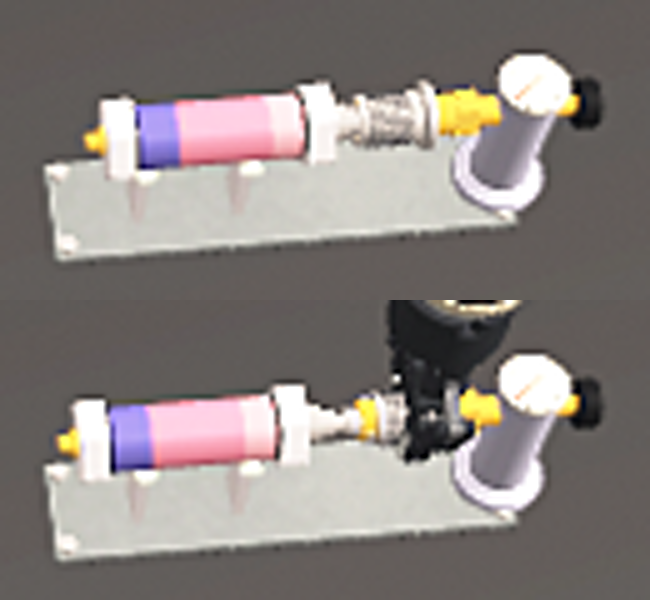

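The cartridge has been pushed out, moving about 26 px left in the 5× crop. I'm letting the sleeve return with the fingers, then opening.

Call:
arm_command:
  fingers: [3.0,3.0,3.0,3.0,3.0,8.5,8.5,8.5,8.5,8.5,8.5]
  translation:
    - [0.06,-0.4,0]
    - [0.06,-0.4,0]
    - [0.06,-0.4,0]
    - [0.06,-0.4,0]
    - [0.03,-0.3,0]
    - [0,0,0]
    - [0,0,0]
    - [0,0,0]
    - [0,0,0]
    - [0,0,0]
    - [0,0,0]
  twist:
    - [0,0,0]
    - [0,0,0]
    - [0,0,0]
    - [0,0,0]
    - [0,0,0]
    - [0,0,0]
    - [0,0,0]
    - [0,0,0]
    - [0,0,0]
    - [0,0,0]
    - [0,0,0]

```text
time_s: 6.98
tool_pos: [541.6, 270.5, 74.3]
tcp_rot: [[-0.151, 0.988, -0.0], [0.988, 0.151, -0.0], [0.0, -0.0, -1.0]]
wrist_force: [-1.1, 0.4, -0.5]
finger_gap: 85.1
```

Call:
arm_command:
  fingers: [8.5,8.5,8.5,8.5,8.5]
  translation:
    - [0,0,4]
    - [0,0,5]
    - [0,0,5]
    - [0,0,2]
    - [0,0,0]
  twist:
    - [0,0,0]
    - [0,0,0]
    - [0,0,0]
    - [0,0,0]
    - [0,0,0]

```text
time_s: 7.6
tool_pos: [542.2, 270.7, 235.4]
tcp_rot: [[-0.151, 0.989, 0.002], [0.989, 0.151, 0.001], [0.0, 0.002, -1.0]]
wrist_force: [-0.3, -0.4, -1.0]
finger_gap: 85.0
```

Run:
```python
from h import *
a=np.radians(-81.1);X=np.array([np.cos(a),np.sin(a),0]);O=np.array([552.5,204,95])
c=wrist(); im=c['pixels'].copy();print(c['p0'])
for x in (-40,-84,-92,-4+18,72,130):
    u=proj(c,O+X*x)[0]; cv2.circle(im,tuple(int(v) for v in u),1,(0,255,0),-1)
cv2.imwrite('pics/w3.png',cv2.resize(im,(800,600)))
```

```text
[542.16662295 270.74744144 235.43307821]
```

View pics/w3.png

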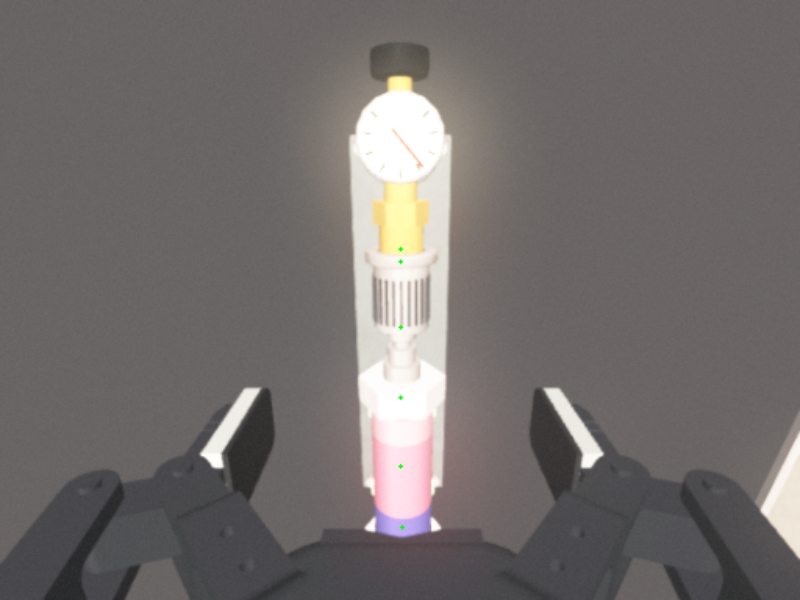

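Sleeve is home again (mouth and flange on their marks). The cartridge is out, its cap at row 390. Moving over its middle to grasp.

Call:
arm_command:
  fingers: [8.5,8.5,8.5,8.5,8.5,8.5,8.5,8.5,8.5]
  translation:
    - [0.7,-4.6,0]
    - [0.7,-4.6,0]
    - [0.7,-4.6,0]
    - [0,0,0]
    - [0,0,-4.5]
    - [0,0,-4.5]
    - [0,0,-4]
    - [0,0,-3]
    - [0,0,0]
  twist:
    - [0,0,0]
    - [0,0,0]
    - [0,0,0]
    - [0,0,0]
    - [0,0,0]
    - [0,0,0]
    - [0,0,0]
    - [0,0,0]
    - [0,0,0]

```text
time_s: 8.78
tool_pos: [559.8, 132.8, 70.9]
tcp_rot: [[-0.153, 0.988, -0.007], [0.988, 0.153, -0.001], [0.0, -0.007, -1.0]]
wrist_force: [0.3, 0.1, -0.2]
finger_gap: 85.1
```

Call:
arm_command:
  fingers: [3.5,3.5,3.5,3.5,3.5,3.5,3.5,3.5]
  translation:
    - [0,0,0]
    - [0,0,0]
    - [0,0,0]
    - [0,0,0]
    - [0,0,0]
    - [0,0,0]
    - [0,0,0]
    - [0,0,0]
  twist:
    - [0,0,0]
    - [0,0,0]
    - [0,0,0]
    - [0,0,0]
    - [0,0,0]
    - [0,0,0]
    - [0,0,0]
    - [0,0,0]
  force: 50

```text
time_s: 9.78
tool_pos: [564.1, 133.0, 76.0]
tcp_rot: [[-0.151, 0.988, 0.004], [0.988, 0.151, 0.001], [0.0, 0.004, -1.0]]
wrist_force: [0.1, 0.5, 7.0]
finger_gap: 42.5
```

Call:
arm_command:
  fingers: [3.5,3.5,3.5,3.5,3.5,3.5,3.5]
  translation:
    - [0,0,0.5]
    - [0,0,1]
    - [0,0,2]
    - [0,0,3]
    - [0,0,3]
    - [0,0,1]
    - [0,0,0]
  twist:
    - [0,0,0]
    - [0,0,0]
    - [0,0,0]
    - [0,0,0]
    - [0,0,0]
    - [0,0,0]
    - [0,0,0]

```text
time_s: 10.65
tool_pos: [562.9, 132.4, 180.1]
tcp_rot: [[-0.151, 0.989, 0.001], [0.989, 0.151, 0.0], [-0.0, 0.001, -1.0]]
wrist_force: [0.8, -0.5, -3.2]
finger_gap: 42.6
```

Run:
```python
from h import *
c=viewer.capture('scene')
# tray fit: unknown cx,cy,yaw ; bright mask rim (z=32) min-area rect via plane homography
res=[]
for n in('scene','side'):
    c=viewer.capture(n); g=cv2.cvtColor(c['pixels'],6)
    p0=proj(c,[565,-219,5])[0]
    m=(g>170).astype(np.uint8); k,l=cv2.connectedComponents(m)
    mm=(l==l[int(p0[1]),int(p0[0])]).astype(np.uint8)
    h=cv2.findContours(mm,0,1)[0]; h=max(h,key=cv2.contourArea)[:,0]
    P=np.array([atz(c,u,25)[:2] for u in h],np.float32); r=cv2.minAreaRect(P); print(n,r)
c=viewer.capture('scene')['pixels']; o=get_obs(); print(o['tool_pos'],o['wrist_force'],o['finger_gap'])
cv2.imwrite('pics/s3.png',cv2.resize(c[130:230,130:400],(800,296)))
```

```text
scene ((572.2129516601562, -223.80088806152344), (190.95596313476562, 273.93499755859375), 17.699975967407227)
side ((130.04168701171875, -343.20361328125), (1680.22705078125, 2139.302978515625), 0.7834358811378479)
[562.0220843  132.12904377 178.11031644] [-0.00688984 -0.78445513 -3.83652831] 42.69918178660754
```

View pics/s3.png

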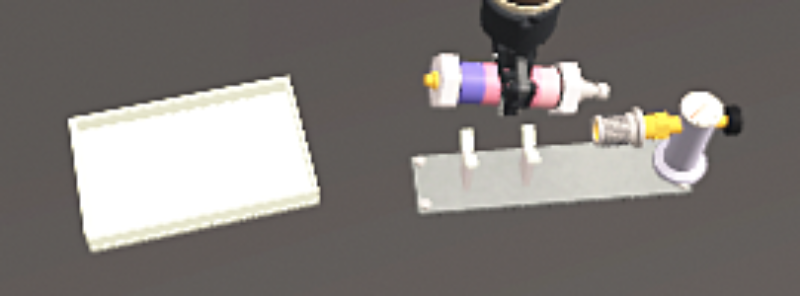

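The cartridge is held level and clear of the cradle. The tray is at about (568,-221), yaw about 17.7°. Carrying it over.

Call:
arm_command:
  fingers: [3.5,3.5,3.5,3.5,3.5,3.5,3.5,3.5,3.5,3.5,3.5]
  translation:
    - [0.1,-2.5,0]
    - [0.1,-4,0]
    - [0.1,-4,0]
    - [0.1,-4,0]
    - [0.1,-4,0]
    - [0.1,-4,0]
    - [0.1,-4,0]
    - [0.1,-4,0]
    - [0,-3.5,0]
    - [0,-2,0]
    - [0,0,0]
  twist:
    - [0,0,1]
    - [0,0,1]
    - [0,0,1]
    - [0,0,1]
    - [0,0,1]
    - [0,0,1]
    - [0,0,1]
    - [0,0,1]
    - [0,0,1]
    - [0,0,0]
    - [0,0,0]

```text
time_s: 12.22
tool_pos: [570.1, -228.8, 178.4]
tcp_rot: [[-0.302, 0.953, -0.001], [0.953, 0.302, 0.001], [0.001, -0.001, -1.0]]
wrist_force: [-0.1, 0.9, -3.3]
finger_gap: 42.4
```

Call:
arm_command:
  fingers: [3.5,3.5,3.5,3.5,3.5,3.5,3.5]
  translation:
    - [0,0,-2]
    - [0,0,-3]
    - [0,0,-3]
    - [0,0,-3]
    - [0,0,-2]
    - [0,0,-1]
    - [0,0,0]
  twist:
    - [0,0,0]
    - [0,0,0]
    - [0,0,0]
    - [0,0,0]
    - [0,0,0]
    - [0,0,0]
    - [0,0,0]

```text
time_s: 13.1
tool_pos: [570.6, -227.0, 38.9]
tcp_rot: [[-0.305, 0.952, -0.001], [0.952, 0.305, 0.001], [0.001, -0.0, -1.0]]
wrist_force: [0.7, 0.3, -3.3]
finger_gap: 42.9
```

Run:
```python
from h import *
o=get_obs(); print(o['tool_pos'],o['wrist_force'],o['finger_gap'],o['tcp_rot'].tolist() if hasattr(o['tcp_rot'],'tolist') else o['tcp_rot'])
c=viewer.capture('scene')['pixels']
d=viewer.capture('side')['pixels']
cv2.imwrite('pics/s4.png',np.vstack([cv2.resize(c[140:225,135:255],(600,425))[:300],cv2.resize(d[115:190,220:340],(600,375))[:300]]))
```

```text
[ 570.62961825 -226.96250633   38.87238938] [ 0.69692788  0.3280797  -3.28975829] 42.896504947118714 [[-0.3046925493650325, 0.9524505871721027, -0.0005738962918342295], [0.9524504858477585, 0.30469286356127717, 0.0005752418602184482], [0.0007227515520772105, -0.0003713358930923625, -0.9999996698698695]]
```

View pics/s4.png

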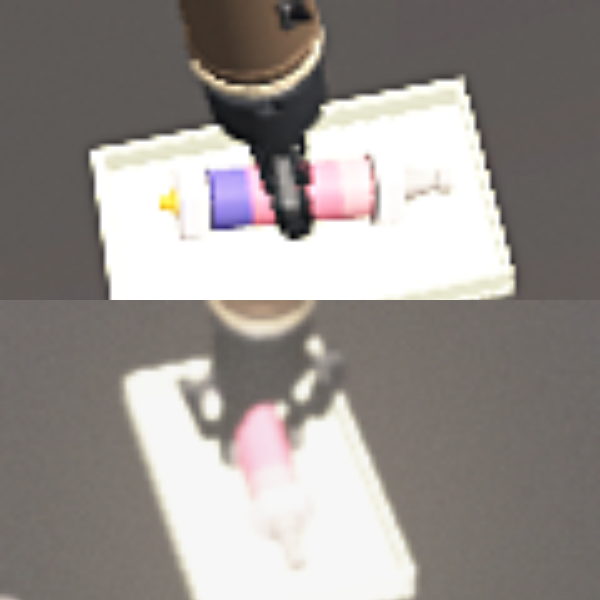

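It's well inside the tray, with clearance at both ends. Lowering gently.

Call:
arm_command:
  fingers: [3.5,3.5,3.5,3.5,3.5,3.5]
  translation:
    - [0,0,-1]
    - [0,0,-0.6]
    - [0,0,-0.4]
    - [0,0,-0.3]
    - [0,0,-0.2]
    - [0,0,0]
  twist:
    - [0,0,0]
    - [0,0,0]
    - [0,0,0]
    - [0,0,0]
    - [0,0,0]
    - [0,0,0]

```text
time_s: 13.95
tool_pos: [570.6, -227.2, 14.1]
tcp_rot: [[-0.304, 0.953, -0.0], [0.953, 0.304, 0.0], [0.0, 0.0, -1.0]]
wrist_force: [1.1, -2.6, 2.7]
finger_gap: 42.9
```

Contact is starting: the vertical force went from -3.3 to +2.7 N. One small step more, to settle it.

Call:
arm_command:
  fingers: [3.5,3.5,3.5]
  translation:
    - [0,0,-0.1]
    - [0,0,0]
    - [0,0,0]
  twist:
    - [0,0,0]
    - [0,0,0]
    - [0,0,0]

```text
time_s: 14.32
tool_pos: [570.7, -227.5, 13.3]
tcp_rot: [[-0.304, 0.953, -0.0], [0.953, 0.304, 0.0], [0.0, 0.0, -1.0]]
wrist_force: [1.3, -2.0, 3.2]
finger_gap: 43.0
```

Call:
arm_command:
  fingers: [5.5,6.0,6.5,7.0,7.5,7.5,7.5,7.5]
  translation:
    - [0,0,0]
    - [0,0,0]
    - [0,0,0]
    - [0,0,0]
    - [0,0,0]
    - [0,0,0]
    - [0,0,0]
    - [0,0,0]
  twist:
    - [0,0,0]
    - [0,0,0]
    - [0,0,0]
    - [0,0,0]
    - [0,0,0]
    - [0,0,0]
    - [0,0,0]
    - [0,0,0]

```text
time_s: 15.32
tool_pos: [570.7, -227.6, 13.3]
tcp_rot: [[-0.304, 0.953, 0.0], [0.953, 0.304, -0.0], [-0.0, 0.0, -1.0]]
wrist_force: [0.2, 0.7, -0.4]
finger_gap: 74.6
```

Call:
arm_command:
  fingers: [7.5,7.5,7.5,7.5,7.5,7.5]
  translation:
    - [0,0,1]
    - [0,0,3]
    - [0,0,5]
    - [0,0,5]
    - [0,0,3]
    - [0,0,0]
  twist:
    - [0,0,0]
    - [0,0,0]
    - [0,0,0]
    - [0,0,0]
    - [0,0,0]
    - [0,0,0]

```text
time_s: 16.08
tool_pos: [572.3, -227.8, 186.9]
tcp_rot: [[-0.304, 0.953, 0.005], [0.953, 0.304, -0.002], [-0.004, 0.004, -1.0]]
wrist_force: [-0.6, -0.3, -0.5]
finger_gap: 74.8
```

Run:
```python
from h import *
c=wrist(); s=viewer.capture('scene')['pixels']
a=cv2.resize(c['pixels'],(400,300)); b=cv2.resize(s[130:230,130:400],(800,296))
cv2.imwrite('pics/w5.png',np.vstack([np.hstack([a,np.zeros_like(a)]),b]))
```

```text
(no output)
```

View pics/w5.png

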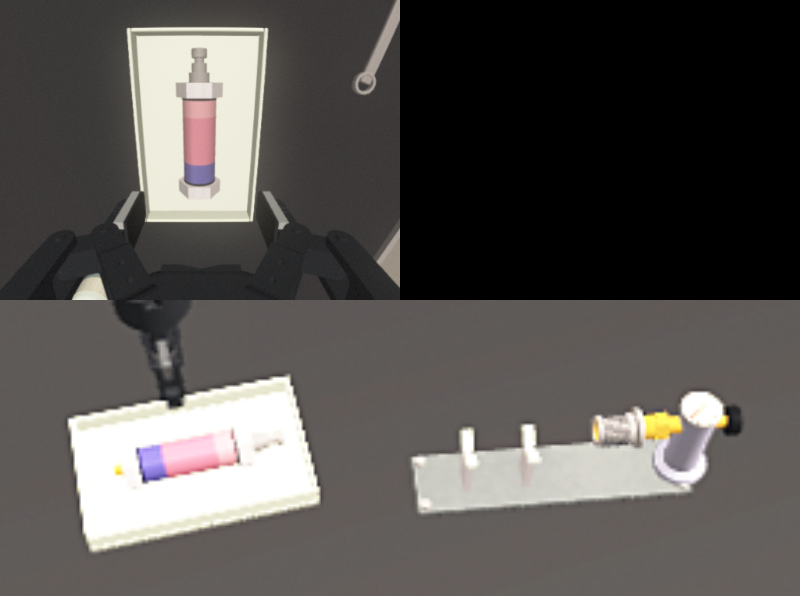

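The cartridge lies flat, centred and parallel in the tray: wrist picture (200,125), tray x 130–268. The sleeve is home and the arm is clear.

```bash
python3 -c "
from station import arm
print(arm.finish_job())"
```

```text
the job is handed in; nothing more can be done
None
```

The cartridge is out of the coupler and lying flat, roughly centred, on the floor of the tray. I handed the job in at about 16 s of the 51 s allowed; no verdict is reported.

- **Sleeve:** I gripped it just in front of the flange and pulled it back about 12 mm. It reacted with about 21 N along its axis, and the scene picture showed the cartridge pushed out. I then followed the sleeve home and opened the fingers. The pictures afterwards show it at its starting place.
- **Cartridge:** I lifted it level out of the cradle, turned it 9° to line up with the tray and lowered it until the floor took its weight. It was released without a drop, and the fingers are now about 19 cm above the bench.
- **Last pictures:** They show the cartridge parallel to the tray, the tray level, and nothing touched by the robot. The spanner looks undisturbed, and the arm never came near the bottle or jar. I did not measure the positions of these three again at the end.
- **Check that failed:** The automatic tray outline from the side camera was useless because it merged with the background. I placed the cartridge using the scene camera's fit and hand-read corners, which agreed to about 5–10 mm.

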